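Push the snack dish through the rail opening

ROBOT

A 6-joint arm with a two-finger parallel gripper is mounted at the origin on the work surface. World frame = base frame: x ahead of the robot, y to its left, z up, the work surface at z = 0. Lengths are in m, angles in degrees, forces in N, time in s.
With the tool pointing down it reaches from about 0.275 to 1 m from the base axis. Payload 8.4 kg.
Tool frame: the origin (TCP) lies between the finger pads; the fingertips stand 11 mm ahead of it and the grasp point (between the pads) lies 8 mm behind it; z points along the fingers, y is the direction in which the jaws open and shut (so a half turn about z gives the same grasp; the last joint's range is limited). The gripper opens to 85 mm and grips with 20 to 120 N. Pads are 22 mm wide; open, the fingers measure 114 mm over their backs; the gripper's body (76 mm by 85 mm) begins 54 mm behind the grasp point. The pads swing forward as they close: fully open they stand 13 mm farther back than shut.
Start: joints at [-68.377, 20.225, 93.587, -0, 66.188, -0.138], TCP at [0.232, -0.58, 0.22] pointing down, gripper open.
Joint ranges: [-150.9, 150.9], [-52.94, 120.26], [3.33, 152.33], [-74.26, 254.26], [0, 154.13], [-172.89, 172.89]. Speed limits (degrees/s): [127.2, 127.2, 159.86, 180, 180, 180].

INTERFACE

Orientations are given as [roll, pitch, yaw] about the fixed x, y, z axes, in that order (R = Rz(yaw) Ry(pitch) Rx(roll)).
In Python, from plant import env, imaging, workorder gives the robot as it stands.
- The arm moves only by the tool send_rows, never from a script. Its arguments are lists of equal length, an entry for each row: "travel": the shift along the world's x, y, z in m, a list of three; "angular": the turn, a rotation vector about the world's x, y, z in rad, a list of three; "jaw": the finger opening in m, from 0 to 0.0854. A call has exactly 10 rows; each row is the pose to reach, as a shift and turn from the pose measured when the call began; what a row does not reach only later rows make up. A row lasts 1/10 s, in which the tool goes at most 50 mm and 8.59 degrees, less where a joint would pass 70% of its speed; a pose out of reach is approached as far as the arm can. A call with a gripper value outside its range is refused whole. The fingers move at their own pace and stop on an object; "newtons" is the grip in N (left out, the last holds). Time passes only in rows, so rows that repeat a pose let the fingers close, or fill a call up. It gives the time, the measured TCP pose, the force and the opening at its end, in the units of the state.
- env.read_state(): the state, without advancing time (a new reading comes with each control period).
- imaging.snapshot(name): name is "side" or "top" or "wrist"; returns the picture (400x640x3 uint8, blue, green, red); there is no depth.
- imaging.camera_info(name): a dict with "fx", "fy", "cx", "cy" (pixels), "extrinsics" (4x4, takes a point from camera to world coordinates). Camera axes: x right, y up, looking along -z (the intrinsics and any distortion apply to the point x, -y, -z); pixel columns grow to the right and rows downward; lengths in m; the calibration is good to about 2 mm. The wrist camera is an equidistant fisheye: a pixel r from the principal point sees the ray r / f radians off the axis. A picture is of the moment at which its call begins: read the wrist's pose just before it. camera_info takes no time and is no camera call; for the wrist camera it gives the pose at the moment of the call.
- workorder.hand_in(): hands the job in, once; it reports no verdict.
Trained networks look in the newest picture that a camera, given by its name, has taken for a name from the list of things; names that differ only in an ending like _2 or _b are one class to them, and where a whole thing is asked for, a point or a joint stands for the part that bears it (a point fixed in the world has none). Each returns a list of dicts, best first, with "score" (0 to 1); they miss things now and then, are a little off and sometimes report something else, mostly with a low value. They report only what shows in the picture. A call takes as long as a camera call. They do not tell look-alikes from the thing itself.
- imaging.spot_in(camera, name): "bbox" ([left, top, right, bottom] in pixels, round what is visible of it).
- imaging.trace(camera, name): "pixels" (400x640 bool, what is visible of it) and "bbox" ([left, top, right, bottom] in pixels, round what is visible of it).
- imaging.landmark_of(camera, name): "at" ([column, row] in pixels: a listed point, or the origin of a listed thing).
The state is a dict: "clock": time; "joints": joint angles; "dq": joint speeds; "joint_efforts": joint torques, N m; "position": TCP position; "ee_rot": TCP orientation; "force": force on the tool from outside, world axes, zero at the start; "moment": the same for the moment, N m; "width": opening from 0.0 (shut) to 1.0 (fully open).
Only numpy, scipy, OpenCV 4.12 (cv2) and the standard library are available. Lean on these libraries where they do the work, as an engineer would, in place of code of your own. Each camera call takes 0.05 s, during which the arm holds its last target. There are 200 camera calls.

TASK

Push the white ceramic dish across the marble, through the narrow opening between the two middle posts of the chrome rail, until it rests wholly on the round dark-wood inlay behind the rail. Only push it with the fingertips: it must stay flat on the counter, never lifted or tipped. Leave the spill-proof cup, the measuring cup and the wooden spoon where they are.

Things in the scene. Friction and masses are not known exactly. Their poses are not given: they have to be found in the camera images.
- dish: white ceramic dish, round, straight-sided and open at the top: 90 mm outer diameter, 30 mm high, wall 5 mm, inner floor 6 mm above the counter, about 0.28 kg, loose on the counter on the robot's side of the rail and often well to one side of the opening. Origin: centre of its underside, z up
- gate: low chrome rail fixed to the counter: four round posts (24 mm diameter, 45 mm high) on its y axis at y = -170, -60.5, 60.5, 170 mm; bars join the two posts of each side. The opening between the middle posts is 97 mm wide, clear (3.5 mm spare each side of the dish). Origin: middle of the opening, on the counter; x points through it, away from the robot; z up. Place and yaw vary
- serving_spot (a point): centre of the round dark-wood inlay, 130 mm diameter, flush with the marble (no edge to slide over), fixed 90 mm behind the opening: at x = +90 mm, y = 0 in the rail's frame, on the counter
- sippy_cup: bystander: orange plastic spill-proof cup with a white lid and spout, 74 mm diameter, 95 mm high, standing to the left (+y). Origin: centre of its underside
- measuring_cup: bystander: aluminium measuring cup, 64 mm diameter, 50 mm high, with a flat handle reaching to 104 mm from its axis along its own -y, standing to the right (-y). Origin: centre of its underside
- spoon: bystander: wooden spoon about 240 mm long, lying along its own x to the right of the rail, far side. Origin: on its underside near its middle
Mind the look-alikes: they are no part of the job. Several things have the shape of the dish; the one meant has the colours described above.

How it is judged:
By the outcome, as a careful person would: the job done as asked, in the order asked, and still so for the second after the job is handed in, with the robot touching nothing.
It also fails if it takes over 53 s, if anything falls off the work surface, if the arm or the gripper's body presses on something with over 40 N, if the wrist force passes 120 N, or if a joint passes its speed limit or range.

## Working session

There is one attempt and no reset: what is moved stays moved. The work goes in short steps, Python scripts to look and compute and a tool call to move; the robot and the scene stay as the last step left them, time stands still between calls to the robot, and variables do not carry over. Pictures are saved under pics/ and viewed, on a budget of 10 in all, crops included, one or two more only if the job needs it, and the job is handed in when it is done.

Besides the shell and the picture viewer there is one more tool, called after "Emit:" by a JSON object that holds its "fn" and its "kwargs". send_rows: Moves the arm, as the interface text tells. Its arguments: {"type":"object","properties":{"travel":{"type":"array","items":{"type":"array","items":{"type":"number"}}},"angular":{"type":"array","items":{"type":"array","items":{"type":"number"}}},"jaw":{"type":"array","items":{"type":"number"}},"newtons":{"type":"number"}},"required":["travel","angular","jaw"]}

```bash
mkdir -p pics; cat > h.py <<'E'
import numpy as np, cv2
from plant import env, imaging, workorder
def px2w(cam,uv,z=0.0):
    i=imaging.camera_info(cam); E=np.array(i["extrinsics"])
    a=(uv[0]-i["cx"])/i["fx"]; b=(uv[1]-i["cy"])/i["fy"]
    if cam=="wrist":
        r=np.hypot(a,b); s=np.sin(r)/max(r,1e-9); d=np.array([a*s,-b*s,-np.cos(r)])
    else: d=np.array([a,-b,-1.])
    d=E[:3,:3]@d; o=E[:3,3]; return o+d*(z-o[2])/d[2]
def w2px(cam,p):
    i=imaging.camera_info(cam); E=np.array(i["extrinsics"])
    c=E[:3,:3].T@(np.array(p)-E[:3,3]); x,y,z=c[0],-c[1],-c[2]
    return i["cx"]+i["fx"]*x/z, i["cy"]+i["fy"]*y/z
E
python3 - <<'E'
from h import *
print({k:v for k,v in imaging.camera_info("top").items()})
for c in ("top","side"):
    im=imaging.snapshot(c); cv2.imwrite(f"pics/{c}0.png",im)
    for n in ("dish","gate","sippy_cup","measuring_cup","spoon"):
        for d in imaging.spot_in(c,n)[:4]: print(c,n,d)
    for n in ("dish","gate","serving_spot"):
        for d in imaging.landmark_of(c,n)[:4]: print(c,n,d,px2w(c,d["at"]).round(4))
print(env.read_state())
E
```

```text
{'fx': 401.3607562433503, 'fy': 401.3607562433503, 'cx': 322.1455683457634, 'cy': 198.58280464677628, 'extrinsics': array([[-0.01094975,  0.99263092, -0.12068124,  0.3878189 ],
       [-0.99992783, -0.01027295,  0.00622886, -0.00613697],
       [ 0.0049432 ,  0.12074074,  0.99267177,  1.17632531],
       [ 0.        ,  0.        ,  0.        ,  1.        ]])}
top dish {'bbox': [340.0, 207.8, 371.0, 240.7], 'score': 0.94}
top dish {'bbox': [378.9, 250.7, 408.8, 285.6], 'score': 0.94}
top dish {'bbox': [258.3, 217.3, 286.0, 245.1], 'score': 0.75}
top gate {'bbox': [253.7, 122.6, 376.7, 189.5], 'score': 0.77}
top sippy_cup {'bbox': [187.6, 201.8, 222.3, 228.2], 'score': 0.9}
top measuring_cup {'bbox': [421.0, 223.3, 464.3, 255.6], 'score': 0.62}
top spoon {'bbox': [424.9, 102.5, 443.9, 179.6], 'score': 0.71}
top dish {'at': [356.1, 225.5], 'score': 0.88} [ 0.4504 -0.1121  0.    ]
top dish {'at': [393.9, 266.4], 'score': 0.88} [ 0.3309 -0.2191  0.    ]
top dish {'at': [272.2, 229.4], 'score': 0.79} [0.4416 0.1335 0.    ]
top gate {'at': [316.8, 172.2], 'score': 0.83} [0.6101 0.0015 0.   
[... 988 characters left out ...]
245.6, 192.9], 'score': 0.98} [0.6939 0.027  0.    ]
{'clock': 0.9, 'joints': array([-6.83766336e+01,  2.02245109e+01,  9.35868824e+01,  1.16553522e-03,
        6.61872634e+01, -1.39301514e-01]), 'dq': array([ 0.00225621,  0.01534667,  0.01447663,  0.14466142, -0.01687045,
       -0.08922845]), 'joint_efforts': array([ 2.53939443e-04, -6.05163217e+01, -3.42438018e+01, -1.41541327e-04,
        1.24619823e-03, -5.49642763e-06]), 'position': array([ 0.231718  , -0.58046786,  0.21999111]), 'ee_rot': array([ 1.79998654e+02, -1.06305494e-03,  2.17621974e+01]), 'force': array([1.14457077, 0.431828  , 0.6099097 ]), 'moment': array([ 0.00853209, -0.04650441,  0.03145247]), 'width': 1.006936063145884}
```

View pics/top0.png

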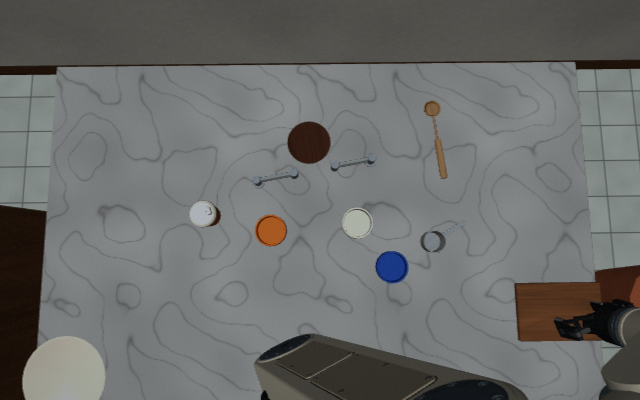

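View pics/side0.png

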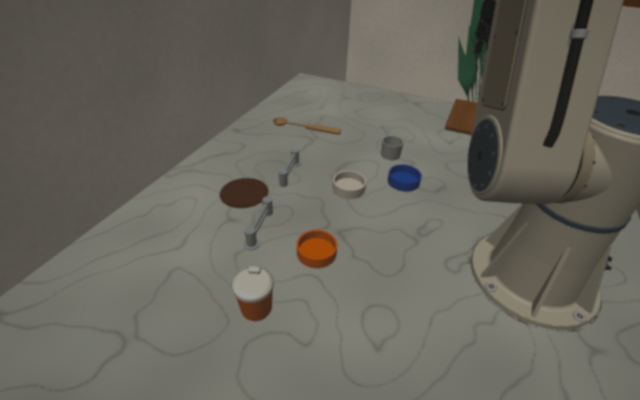

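The white dish is the one near (357,223) in the top view; the orange and blue dishes are look-alikes. The gate runs from about (257,181) to (371,159), with the inlay at (309,142). Next I'll measure these more precisely.

```bash
python3 - <<'E'
from h import *
im=cv2.imread("pics/top0.png"); hsv=cv2.cvtColor(im,cv2.COLOR_BGR2HSV)
def blob(mask,box):
    m=np.zeros(mask.shape,np.uint8); l,t,r,b=box; m[t:b,l:r]=mask[t:b,l:r]*255
    c=max(cv2.findContours(m,0,1)[0],key=cv2.contourArea); return cv2.fitEllipse(cv2.convexHull(c))
e=blob(im.max(2)<75,(280,115,340,170)); print("inlay",e,px2w("top",e[0]))
w=im[205:242,338:376]; print(im[223,357],im[212:216,357],im[223,336:346])
imf=im.astype(int); e=blob((imf[:,:,2]-imf[:,:,0]>5)&(imf[:,:,2]>150),(335,203,380,244)); print("dish",e,px2w("top",e[0],.03))
for n in ("gate",):
    for d in imaging.trace("top",n)[:2]: print(d["bbox"],d["pixels"].sum())
c=cv2.resize(im[145:195,245:385],None,fx=5.7,fy=5.7,interpolation=cv2.INTER_CUBIC)
cv2.imwrite("pics/gate0.png",c)
E
```

```text
inlay ((308.4747619628906, 142.22714233398438), (41.531463623046875, 42.46175765991211), 79.16373443603516) [0.70174012 0.02567016 0.        ]
[167 178 173] [[168 179 174]
 [167 178 172]
 [166 176 172]
 [168 179 173]] [[129 128 124]
 [128 127 124]
 [129 127 124]
 [130 129 125]
 [126 125 122]
 [127 128 126]
 [141 146 147]
 [150 163 162]
 [167 178 173]
 [167 178 172]]
dish ((355.4559020996094, 223.42306518554688), (25.59820556640625, 28.485881805419922), 156.20481872558594) [ 0.45471152 -0.10770612  0.03      ]
[254.6, 121.3, 377.8, 186.4] 2078
[423.1, 98.6, 444.2, 180.6] 434
```

View pics/gate0.png

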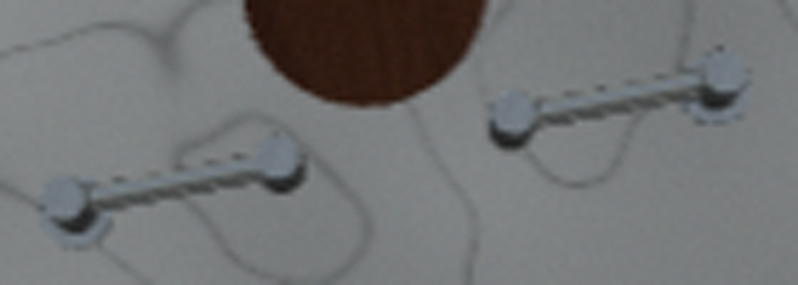

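The crop shows the post tops at about (68,198), (281,155), (514,110) and (724,70).

```bash
python3 - <<'E'
from h import *
im=cv2.imread("pics/top0.png")
P=[px2w("top",((u+.5)/5.7+245-.5,(v+.5)/5.7+145-.5),.045)[:2] for u,v in((68,198),(281,155),(514,110),(724,70))]
P=np.array(P);print(P,np.linalg.norm(np.diff(P,axis=0),axis=1))
Y=np.array([170,60.5,-60.5,-170])/1000
A=np.polyfit(Y,P,1); print("mid",A[1],"ydir",A[0],"yaw",np.degrees(np.arctan2(-A[0][0],A[0][1])))
m=np.zeros(im.shape[:2],np.uint8); m[200:246,332:382]=(im[200:246,332:382,1]>150)*255
m=cv2.morphologyEx(m,cv2.MORPH_OPEN,np.ones((3,3)))
c=max(cv2.findContours(m,0,1)[0],key=cv2.contourArea); e=cv2.minEnclosingCircle(c);print(e, px2w("top",e[0],.03),"diam",2*e[1]*(1.17-.03)/401, cv2.boundingRect(c))
E
```

```text
[[ 0.58265697  0.17344372]
 [ 0.6034557   0.06678736]
 [ 0.62529524 -0.05054737]
 [ 0.64480159 -0.15688314]] [0.10866539 0.11934992 0.1081101 ]
mid [0.61405238 0.00820014] ydir [-0.18252128  0.97134262] yaw 10.642135768946622
((355.5, 224.0), 14.534542083740234) [ 0.45306277 -0.10779756  0.03      ] diam 0.08264028915443325 (342, 210, 28, 28)
```

Emit:
{"fn": "send_rows", "kwargs": {"travel": [[0.008,0.016,0],[0.025,0.053,0],[0.043,0.093,0],[0.062,0.132,0],[0.08,0.171,0],[0.099,0.21,0],[0.117,0.25,0],[0.136,0.29,0],[0.152,0.325,0],[0.165,0.352,0]], "angular": [[0,0,-0.02],[0,0,-0.04],[0,0,-0.06],[0,0,-0.08],[0,0,-0.1],[0,0,-0.12],[0,0,-0.14],[0,0,-0.16],[0,0,-0.18],[0,0,-0.194]], "jaw": [0.035,0.035,0.035,0.035,0.035,0.035,0.035,0.035,0.035,0.035], "newtons": 20}}

```text
clock: 1.95
position: [0.3973, -0.2265, 0.2202]
ee_rot: [180.0, -0.0, 10.6]
force: [-0.7, -0.8, -0.3]
width: 0.413
```

```bash
python3 - <<'E'
from h import *
s=env.read_state(); print(s["clock"],s["position"],s["ee_rot"],s["width"],s["force"])
E
```

```text
1.95 [ 0.39728027 -0.22647892  0.2202323 ] [ 1.79993706e+02 -3.09851856e-02  1.06438334e+01] 0.4132394100707792 [-0.69231312 -0.76005727 -0.32258271]
```

Emit:
{"fn": "send_rows", "kwargs": {"travel": [[0.006,0.012,-0.005],[0.016,0.034,-0.02],[0.026,0.056,-0.04],[0.036,0.078,-0.06],[0.046,0.1,-0.08],[0.053,0.114,-0.094],[0.056,0.119,-0.1],[0.056,0.119,-0.1],[0.056,0.119,-0.1],[0.056,0.119,-0.1]], "angular": [[0,0,0],[0,0,0],[0,0,0],[0,0,0],[0,0,0],[0,0,0],[0,0,0],[0,0,0],[0,0,0],[0,0,0]], "jaw": [0.035,0.035,0.035,0.035,0.035,0.035,0.035,0.035,0.035,0.035]}}

```text
clock: 2.95
position: [0.4535, -0.1082, 0.121]
ee_rot: [180.0, -0.1, 10.6]
force: [0.3, 0.7, 0.0]
width: 0.413
```

```bash
python3 - <<'E'
from h import *
s=env.read_state(); print(s["clock"],s["position"],s["ee_rot"],s["width"])
im=imaging.snapshot("wrist"); cv2.imwrite("pics/w1.png",im)
i=imaging.camera_info("wrist"); print(i)
for n in ("dish","serving_spot","gate"):
    for d in imaging.landmark_of("wrist",n)[:3]: print(n,d,px2w("wrist",d["at"]))
for d in imaging.spot_in("wrist","dish")[:3]: print(d)
E
```

```text
2.95 [ 0.45354413 -0.10822671  0.12099228] [ 1.79958612e+02 -8.87153089e-02  1.06072059e+01] 0.41265280319391506
{'fx': 309.70691628693146, 'fy': 309.70691628693146, 'cx': 320.9244295934977, 'cy': 202.22966940867764, 'extrinsics': array([[ 1.84789272e-01,  9.44848237e-01,  2.70397361e-01,
         5.22293936e-01],
       [-9.82777780e-01,  1.77413240e-01,  5.16950452e-02,
        -9.37206533e-02],
       [ 8.71900453e-04, -2.75293208e-01,  9.61359917e-01,
         2.73830805e-01],
       [ 0.00000000e+00,  0.00000000e+00,  0.00000000e+00,
         1.00000000e+00]])}
dish {'at': [321.4, 188.5], 'score': 0.86} [ 0.45807638 -0.10639929  0.        ]
dish {'at': [95.2, 168.5], 'score': 0.61} [0.43743169 0.14041028 0.        ]
serving_spot {'at': [501.2, 270.8], 'score': 0.54} [ 0.40307813 -0.32606349  0.        ]
gate {'at': [576.2, 26.9], 'score': 0.44} [ 0.70392704 -0.35633476  0.        ]
{'bbox': [269.0, 138.8, 376.0, 246.2], 'score': 0.82}
{'bbox': [55.6, 127.8, 127.2, 216.4], 'score': 0.75}
{'bbox': [346.3, 288.0, 421.8, 350.6], 'score': 0.55}
```

View pics/w1.png

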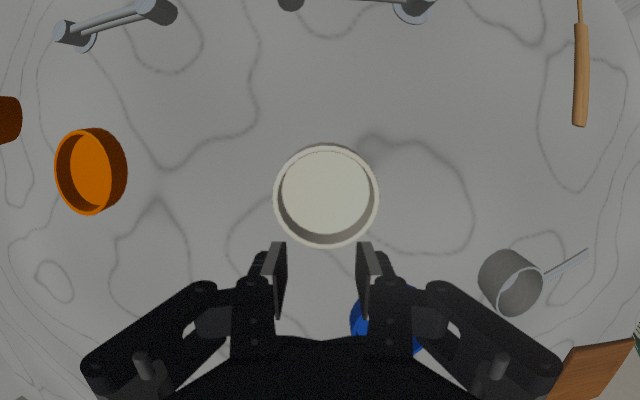

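The wrist view shows the white dish rim at columns 273–379 and rows 145–248. The fingers straddle the image centre at columns 285 and 357.

```bash
python3 - <<'E'
from h import *
im=cv2.imread("pics/w1.png")
m=np.zeros(im.shape[:2],np.uint8); m[135:238,262:390]=(im[135:238,262:390,1]>165)*255
print(im[196,268:282,1],im[140:152,326,1],im[242:252,326,1])
ys,xs=np.nonzero(m); 
pts=[]
# outer rim: rays from centre outward, last strong bright pixel
for a in np.radians(np.arange(0,360,10)):
    rr=np.arange(40,62,.25); u=326+rr*np.cos(a); v=197+rr*np.sin(a)
    g=cv2.remap(cv2.GaussianBlur(im,(3,3),0)[:,:,1],u.astype(np.float32)[None],v.astype(np.float32)[None],1)[0].astype(float)
    k=np.nonzero(g>160)[0]
    if len(k): pts.append(px2w("wrist",(u[k[-1]],v[k[-1]]),.03)[:2])
P=np.array(pts); 
from scipy.optimize import least_squares
r=least_squares(lambda q:np.hypot(*(P-q[:2]).T)-q[2],[.453,-.107,.045],loss="soft_l1",f_scale=.001); print(r.x,len(P),np.abs(r.fun).max())
# posts tops seen at left: (65,30),(148,4)
for uv in((65,30),(148,4)):print(px2w("wrist",uv,.045))
E
```

```text
[122 122 121 123 138 165 166 167 157 131  76  75  76  85] [135 135 118  97 100 124 167 167 165 164 156 146] [ 99 104 143 160 167 160 156 135 130 127]
[ 0.45695551 -0.10944171  0.04275855] 36 0.0005337323172122585
[0.58052929 0.16565152 0.045     ]
[0.59848854 0.06587223 0.045     ]
```

Emit:
{"fn": "send_rows", "kwargs": {"travel": [[0.001,0,-0.01],[0.002,-0.001,-0.025],[0.002,-0.001,-0.04],[0.002,-0.001,-0.055],[0.002,-0.001,-0.065],[0.002,-0.001,-0.074],[0.002,-0.001,-0.082],[0.002,-0.001,-0.088],[0.002,-0.001,-0.09],[0.002,-0.001,-0.09]], "angular": [[0,0,0],[0,0,0],[0,0,0],[0,0,0],[0,0,0],[0,0,0],[0,0,0],[0,0,0],[0,0,0],[0,0,0]], "jaw": [0.035,0.035,0.035,0.035,0.035,0.035,0.035,0.035,0.035,0.035]}}

```text
clock: 4.2
position: [0.4553, -0.1089, 0.0305]
ee_rot: [180.0, -0.1, 10.6]
force: [-0.5, 0.9, 0.0]
width: 0.409
```

```bash
python3 - <<'E'
from h import *
s=env.read_state(); print(s["clock"],s["position"],s["width"],s["force"])
im=imaging.snapshot("wrist"); cv2.imwrite("pics/w2.png",cv2.resize(im[120:320,200:460],None,fx=3,fy=3))
E
```

```text
4.2 [ 0.45533107 -0.10887414  0.03046689] 0.4088376045204671 [-0.50906206  0.88472962  0.02940449]
```

View pics/w2.png

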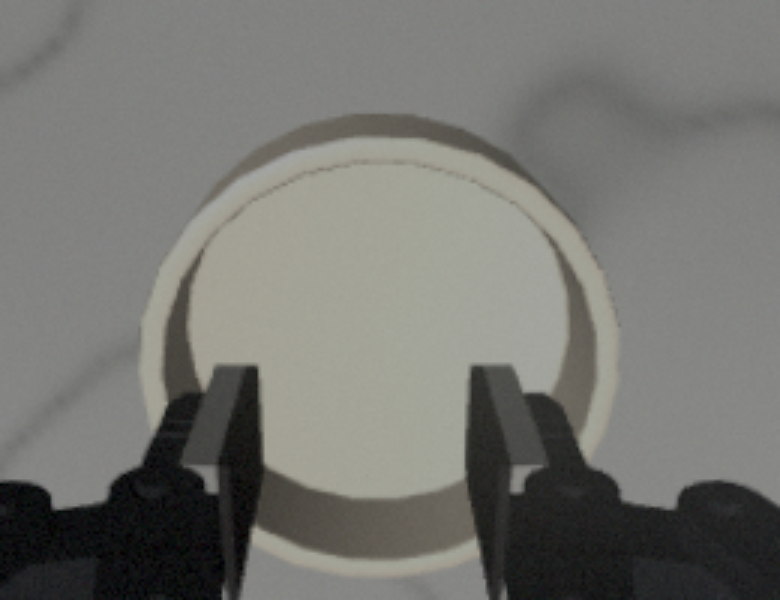

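The fingertips are between the dish walls, with the dish sitting slightly to the right (-y) of the finger middle. I'll go down a little more, then widen the jaws inside it.

Emit:
{"fn": "send_rows", "kwargs": {"travel": [[0,-0.001,-0.002],[0,-0.001,-0.004],[0,-0.001,-0.006],[0,-0.001,-0.008],[0,-0.001,-0.009],[0,-0.001,-0.009],[0,-0.001,-0.009],[0,-0.001,-0.009],[0,-0.001,-0.009],[0,-0.001,-0.009]], "angular": [[0,0,0],[0,0,0],[0,0,0],[0,0,0],[0,0,0],[0,0,0],[0,0,0],[0,0,0],[0,0,0],[0,0,0]], "jaw": [0.035,0.035,0.035,0.035,0.035,0.037,0.039,0.041,0.043,0.043]}}

```text
clock: 5.25
position: [0.4555, -0.1099, 0.0218]
ee_rot: [180.0, -0.1, 10.6]
force: [-0.5, -0.6, 0.1]
width: 0.502
```

```bash
python3 - <<'E'
from h import *
s=env.read_state(); print(s["clock"],s["position"],s["width"],s["force"])
im=imaging.snapshot("wrist"); cv2.imwrite("pics/w3.png",cv2.resize(im[120:320,200:460],None,fx=3,fy=3))
E
```

```text
5.25 [ 0.45553806 -0.10992452  0.02176339] 0.5017247731642938 [-0.48620764 -0.60806297  0.05853223]
```

View pics/w3.png

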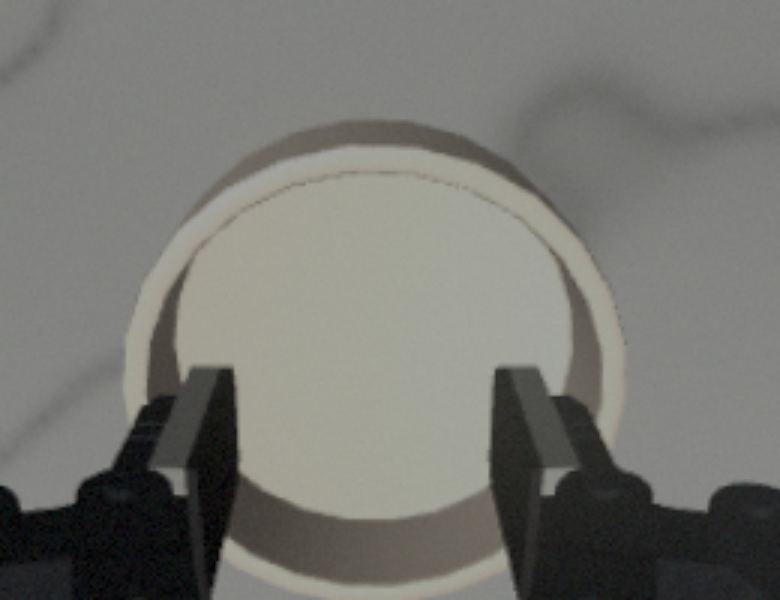

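The fingers are inside the dish and touching nothing. I'll open further in small steps until they nearly span it.

Emit:
{"fn": "send_rows", "kwargs": {"travel": [[0,-0.001,0],[0,-0.001,0],[0,-0.001,0],[0,-0.001,0],[0,-0.001,0],[0,-0.001,0],[0,-0.001,0],[0,-0.001,0],[0,-0.001,0],[0,-0.001,0]], "angular": [[0,0,0],[0,0,0],[0,0,0],[0,0,0],[0,0,0],[0,0,0],[0,0,0],[0,0,0],[0,0,0],[0,0,0]], "jaw": [0.044,0.045,0.046,0.047,0.048,0.049,0.05,0.05,0.05,0.05]}}

```text
clock: 6.3
position: [0.4555, -0.1109, 0.0218]
ee_rot: [180.0, -0.1, 10.6]
force: [-0.1, -0.3, -0.3]
width: 0.584
```

```bash
python3 - <<'E'
from h import *
s=env.read_state(); print(s["clock"],s["position"],s["width"],s["force"])
im=imaging.snapshot("wrist"); cv2.imwrite("pics/w4.png",cv2.resize(im[120:320,200:460],None,fx=3,fy=3))
E
```

```text
6.3 [ 0.45550511 -0.11090041  0.02175988] 0.5835901028126897 [-0.05219693 -0.29372669 -0.26979351]
```

View pics/w4.png

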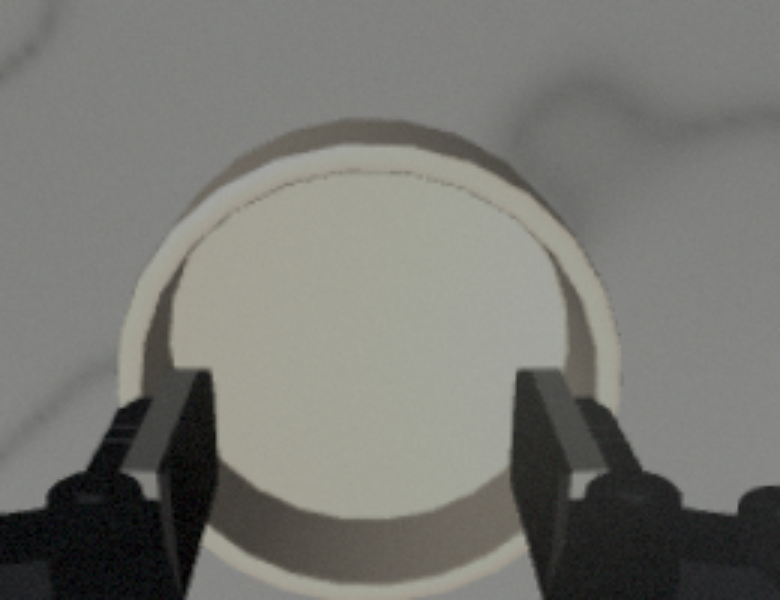

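Emit:
{"fn": "send_rows", "kwargs": {"travel": [[0,0,0],[0,0,0],[0,0,0],[0,0,0],[0,0,0],[0,0,0],[0,0,0],[0,0,0],[0,0,0],[0,0,0]], "angular": [[0,0,0],[0,0,0],[0,0,0],[0,0,0],[0,0,0],[0,0,0],[0,0,0],[0,0,0],[0,0,0],[0,0,0]], "jaw": [0.051,0.0515,0.052,0.0525,0.053,0.0535,0.054,0.054,0.054,0.054]}}

```text
clock: 7.35
position: [0.4556, -0.1109, 0.0218]
ee_rot: [180.0, -0.1, 10.6]
force: [0.3, 0.4, -0.2]
width: 0.629
```

Emit:
{"fn": "send_rows", "kwargs": {"travel": [[0.003,0.004,0],[0.01,0.014,0],[0.018,0.026,0],[0.026,0.039,0],[0.034,0.052,0],[0.042,0.065,0],[0.05,0.078,0],[0.056,0.089,0],[0.061,0.096,0],[0.063,0.1,0]], "angular": [[0,0,0],[0,0,0],[0,0,0],[0,0,0],[0,0,0],[0,0,0],[0,0,0],[0,0,0],[0,0,0],[0,0,0]], "jaw": [0.054,0.054,0.054,0.054,0.054,0.054,0.054,0.054,0.054,0.054]}}

```text
clock: 8.35
position: [0.5192, -0.0102, 0.0218]
ee_rot: [180.0, -0.1, 10.6]
force: [-0.3, 0.0, 1.1]
width: 0.633
```

```bash
python3 - <<'E'
from h import *
s=env.read_state(); print(s["clock"],s["position"],s["width"],s["force"])
im=imaging.snapshot("wrist"); cv2.imwrite("pics/w5.png",im)
E
```

```text
8.35 [ 0.51916129 -0.01015517  0.02178427] 0.6330521877994544 [-0.34055891  0.02146437  1.09436112]
```

View pics/w5.png

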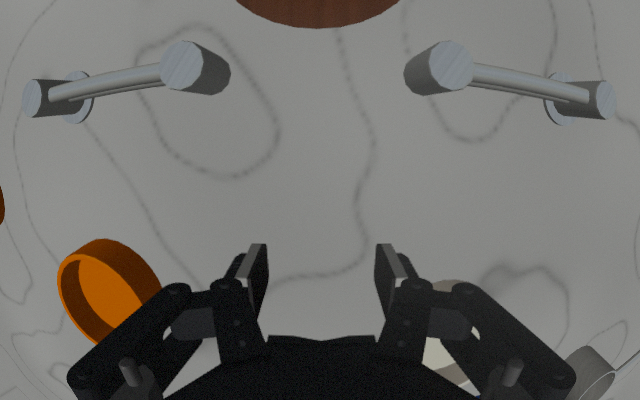

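The dish was left behind: it shows under the right finger at about (450,330). I need to find where it is now.

```bash
python3 - <<'E'
from h import *
for c in ("top","side"):
    im=imaging.snapshot(c)
    for d in imaging.landmark_of(c,"dish")[:4]: print(c,d,px2w(c,d["at"]))
    cv2.imwrite(f"pics/{c}6.png",im)
a=cv2.imread("pics/side6.png")[140:300,250:450]; b=cv2.imread("pics/top6.png")[140:300,240:440]
cv2.imwrite("pics/c6.png",cv2.resize(np.hstack([a,b]),None,fx=2,fy=2,interpolation=2))
E
```

```text
top {'at': [355.0, 225.3], 'score': 0.79} [ 0.45097883 -0.10891265  0.        ]
top {'at': [392.9, 265.7], 'score': 0.67} [ 0.33290672 -0.21627866  0.        ]
top {'at': [273.9, 227.6], 'score': 0.56} [0.44679179 0.12853083 0.        ]
side {'at': [402.6, 182.2], 'score': 0.75} [ 0.32916176 -0.20515536  0.        ]
side {'at': [347.4, 188.9], 'score': 0.65} [ 0.4568719  -0.10870527  0.        ]
side {'at': [314.9, 254.9], 'score': 0.59} [0.43696235 0.14461783 0.        ]
```

View pics/c6.png

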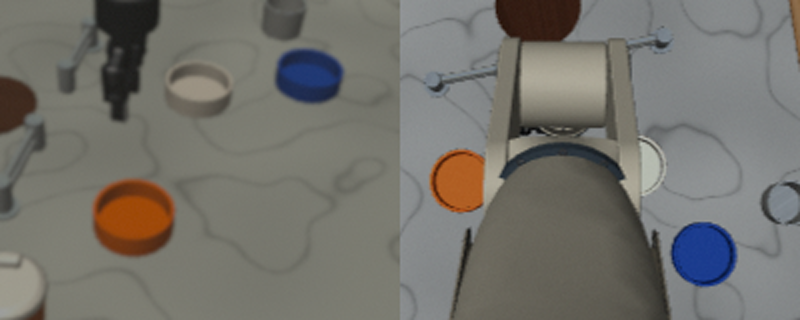

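```bash
python3 - <<'E'
from h import *
s=env.read_state();p=s["position"];print(p,s["joints"])
R=np.radians(10.6); y=np.array([np.sin(R),-np.cos(R)])
for sg in(1,-1):
  for z in(0,.02,.04,.06): print(sg,z,np.round(w2px("side",[p[0]+sg*y[0]*.03,p[1]+sg*y[1]*.03,z]),1))
im=cv2.imread("pics/side6.png"); cv2.imwrite("pics/s6.png",cv2.resize(im[130:220,270:370],None,fx=7,fy=6,interpolation=2))
i=imaging.camera_info("wrist");print(np.array(i["extrinsics"])[:3,3]-p)
E
```

```text
[ 0.51815515 -0.01125496  0.02170512] [-1.39897060e+00  2.70029142e+01  1.14761103e+02 -2.65144341e-02
  3.81769950e+01  7.80308528e+01]
1 0 [314.5 196.3]
1 0.02 [314.7 190.3]
1 0.04 [314.8 184.3]
1 0.06 [315. 178.]
-1 0 [308.7 210.8]
-1 0.02 [308.7 204.8]
-1 0.04 [308.8 198.6]
-1 0.06 [308.9 192.3]
[0.0688744  0.01449421 0.15281182]
```

View pics/s6.png

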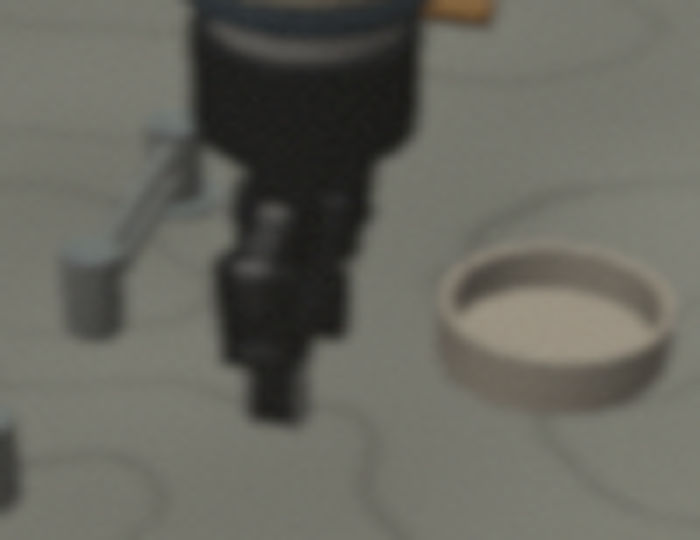

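The fingertips are about 33 mm above the counter, not the 17 mm I expected, so they passed over the rim and the dish hasn't moved. I'll lower here in free space and check the force.

Emit:
{"fn": "send_rows", "kwargs": {"travel": [[0,0,-0.001],[0,0,-0.002],[0,0,-0.004],[0,0,-0.006],[0,0,-0.008],[0,0,-0.009],[0,0,-0.01],[0,0,-0.011],[0,0,-0.012],[0,0,-0.012]], "angular": [[0,0,0],[0,0,0],[0,0,0],[0,0,0],[0,0,0],[0,0,0],[0,0,0],[0,0,0],[0,0,0],[0,0,0]], "jaw": [0.054,0.054,0.054,0.054,0.054,0.054,0.054,0.054,0.054,0.054]}}

```text
clock: 9.6
position: [0.5181, -0.0112, 0.0096]
ee_rot: [180.0, -0.0, 10.6]
force: [-0.7, -0.3, 0.6]
width: 0.632
```

Emit:
{"fn": "send_rows", "kwargs": {"travel": [[0,0,-0.001],[0,0,-0.002],[0,0,-0.003],[0,0,-0.004],[0,0,-0.005],[0,0,-0.005],[0,0,-0.006],[0,0,-0.006],[0,0,-0.006],[0,0,-0.006]], "angular": [[0,0,0],[0,0,0],[0,0,0],[0,0,0],[0,0,0],[0,0,0],[0,0,0],[0,0,0],[0,0,0],[0,0,0]], "jaw": [0.054,0.054,0.054,0.054,0.054,0.054,0.054,0.054,0.054,0.054]}}

```text
clock: 10.6
position: [0.5181, -0.0112, 0.0036]
ee_rot: [180.0, -0.0, 10.6]
force: [0.4, -0.4, 0.3]
width: 0.631
```

```bash
python3 - <<'E'
from h import *
s=env.read_state();print(s["clock"],s["position"],s["force"],s["width"])
im=imaging.snapshot("side"); cv2.imwrite("pics/s7f.png",im); cv2.imwrite("pics/s7.png",cv2.resize(im[130:220,270:370],None,fx=7,fy=6,interpolation=2))
E
```

```text
10.6 [ 0.51809641 -0.01122785  0.00361497] [ 0.4191406  -0.39299647  0.33341111] 0.6309392687539479
```

View pics/s7.png

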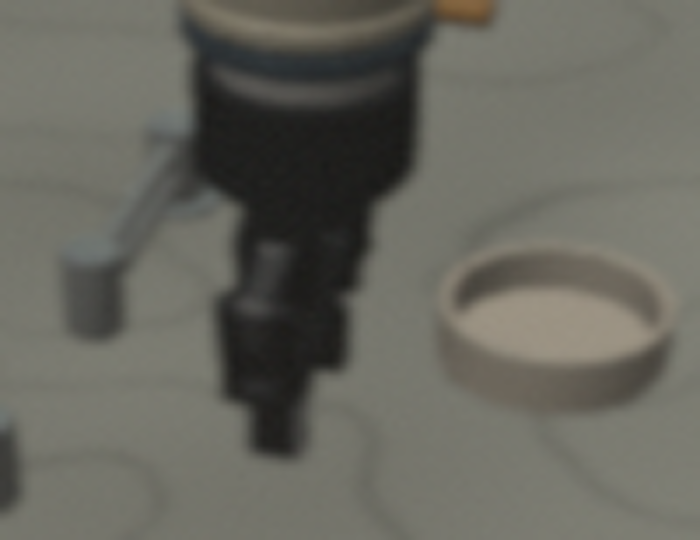

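The tip is now about 16–17 mm above the counter, roughly 13 mm above the TCP at this opening. Next I'll use frame w4 to work out where the tips sit relative to the dish.

```bash
python3 - <<'E'
from h import *
s=env.read_state(); p=s["position"]
d=np.array([0.4555,-0.1109,0.0218])-p   # shift to the w4 pose, same orientation
def f(u,v,z): return (px2w("wrist",(u/3+200,v/3+120),z-d[2])+d).round(4)
print("rim L,R",f(120,365,.03),f(622,370,.03)," far/near",f(370,146,.03),f(370,600,.03))
print("tip L,R front",f(193,370,.034),f(540,370,.034))
print("pad top end front",f(140,470,.055),)
E
```

```text
rim L,R [ 0.4549 -0.0668  0.03  ] [ 0.47   -0.1527  0.03  ]  far/near [ 0.5    -0.1022  0.03  ] [ 0.4144 -0.1186  0.03  ]
tip L,R front [ 0.4585 -0.0801  0.034 ] [ 0.4691 -0.137   0.034 ]
pad top end front [ 0.4502 -0.0764  0.055 ]
```

Emit:
{"fn": "send_rows", "kwargs": {"travel": [[0,0,0.02],[0,0,0.05],[0,0,0.06],[-0.015,-0.025,0.06],[-0.033,-0.056,0.06],[-0.049,-0.082,0.06],[-0.059,-0.099,0.06],[-0.059,-0.099,0.06],[-0.059,-0.099,0.06],[-0.059,-0.099,0.05]], "angular": [[0,0,0],[0,0,0],[0,0,0],[0,0,0],[0,0,0],[0,0,0],[0,0,0],[0,0,0],[0,0,0],[0,0,0]], "jaw": [0.05,0.04,0.04,0.04,0.04,0.04,0.04,0.04,0.04,0.04]}}

```text
clock: 11.65
position: [0.4607, -0.1099, 0.0541]
ee_rot: [179.9, -0.2, 10.6]
force: [0.9, 0.0, 0.3]
width: 0.468
```

Emit:
{"fn": "send_rows", "kwargs": {"travel": [[0,0,-0.006],[0,0,-0.014],[0,0,-0.022],[0,0,-0.03],[0,0,-0.036],[0,0,-0.042],[0,0,-0.046],[0,0,-0.048],[0,0,-0.048],[0,0,-0.048]], "angular": [[0,0,0],[0,0,0],[0,0,0],[0,0,0],[0,0,0],[0,0,0],[0,0,0],[0,0,0],[0,0,0],[0,0,0]], "jaw": [0.04,0.04,0.04,0.04,0.04,0.04,0.04,0.04,0.04,0.04]}}

```text
clock: 12.65
position: [0.4608, -0.11, 0.0063]
ee_rot: [179.9, -0.2, 10.6]
force: [0.5, -0.3, -0.3]
width: 0.469
```

```bash
python3 - <<'E'
from h import *
s=env.read_state(); print(s["clock"],s["position"],s["width"],s["force"])
im=imaging.snapshot("wrist"); cv2.imwrite("pics/w8.png",cv2.resize(im[120:320,200:460],None,fx=3,fy=3))
E
```

```text
12.65 [ 0.46082578 -0.11000266  0.00627569] 0.4690853574123792 [ 0.49548258 -0.25767448 -0.3236406 ]
```

View pics/w8.png

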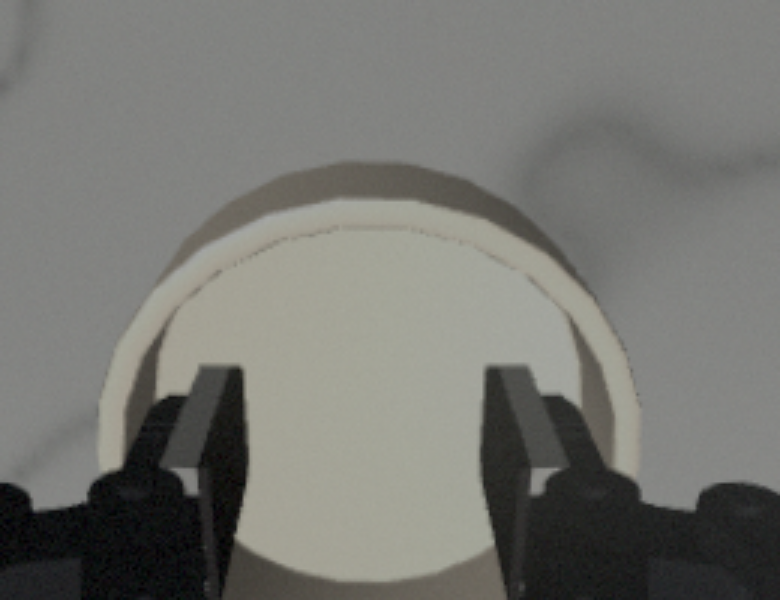

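Emit:
{"fn": "send_rows", "kwargs": {"travel": [[0,0,-0.001],[0,0,-0.002],[0,0,-0.002],[0,0,-0.002],[0,0,-0.002],[0,0,-0.002],[0,0,-0.002],[0,0,-0.002],[0,0,-0.002],[0,0,-0.002]], "angular": [[0,0,0],[0,0,0],[0,0,0],[0,0,0],[0,0,0],[0,0,0],[0,0,0],[0,0,0],[0,0,0],[0,0,0]], "jaw": [0.042,0.044,0.046,0.047,0.048,0.049,0.05,0.05,0.05,0.05]}}

```text
clock: 13.7
position: [0.4609, -0.1101, 0.0044]
ee_rot: [179.9, -0.2, 10.6]
force: [0.3, -1.3, -0.2]
width: 0.584
```

Emit:
{"fn": "send_rows", "kwargs": {"travel": [[0.001,0.002,0],[0.004,0.006,0],[0.007,0.011,0],[0.01,0.017,0],[0.014,0.023,0],[0.018,0.029,0],[0.021,0.035,0],[0.024,0.04,0],[0.026,0.043,0],[0.027,0.045,0]], "angular": [[0,0,0],[0,0,0],[0,0,0],[0,0,0],[0,0,0],[0,0,0],[0,0,0],[0,0,0],[0,0,0],[0,0,0]], "jaw": [0.05,0.05,0.05,0.05,0.05,0.05,0.05,0.05,0.05,0.05]}}

```text
clock: 14.7
position: [0.4882, -0.0648, 0.0044]
ee_rot: [179.9, -0.2, 10.6]
force: [0.3, -1.2, 0.1]
width: 0.584
```

```bash
cat > rim.py <<'E'
from h import *
s=env.read_state(); print(s["clock"],s["position"].round(4),s["ee_rot"].round(2),round(s["width"],3),s["force"].round(1))
im=imaging.snapshot("wrist"); cv2.imwrite("pics/rim.png",im)
for c in ("wrist",):
    for d in imaging.landmark_of(c,"dish")[:2]: print(d,px2w(c,d["at"]).round(4))
    for d in imaging.trace(c,"dish")[:1]: print(d["bbox"],d["score"])
E
python3 rim.py
```

```text
14.7 [ 0.4882 -0.0648  0.0044] [179.9   -0.23  10.62] 0.584 [ 0.3 -1.2  0.1]
{'at': [319.1, 250.3], 'score': 0.76} [ 0.4851 -0.0629 -0.    ]
{'at': [51.5, 249.3], 'score': 0.67} [0.4371 0.1388 0.    ]
[1.6, 190.9, 92.2, 318.2] 0.65
```

The dish is following. I'll continue to the gate axis, about 100 mm before the opening.

Emit:
{"fn": "send_rows", "kwargs": {"travel": [[0.001,0.002,0],[0.004,0.007,0],[0.007,0.013,0],[0.011,0.02,0],[0.015,0.028,0],[0.019,0.036,0],[0.023,0.043,0],[0.026,0.049,0],[0.028,0.053,0],[0.029,0.055,0]], "angular": [[0,0,0],[0,0,0],[0,0,0],[0,0,0],[0,0,0],[0,0,0],[0,0,0],[0,0,0],[0,0,0],[0,0,0]], "jaw": [0.05,0.05,0.05,0.05,0.05,0.05,0.05,0.05,0.05,0.05]}}

```text
clock: 15.85
position: [0.5173, -0.0094, 0.0044]
ee_rot: [179.9, -0.2, 10.6]
force: [-0.7, -2.0, -0.0]
width: 0.586
```

Emit:
{"fn": "send_rows", "kwargs": {"travel": [[0.002,0,0],[0.005,0.001,0],[0.008,0.0015,0],[0.01,0.002,0],[0.012,0.002,0],[0.014,0.0025,0],[0.015,0.003,0],[0.015,0.003,0],[0.015,0.003,0],[0.015,0.003,0]], "angular": [[0,0,0],[0,0,0],[0,0,0],[0,0,0],[0,0,0],[0,0,0],[0,0,0],[0,0,0],[0,0,0],[0,0,0]], "jaw": [0.05,0.05,0.05,0.05,0.05,0.05,0.05,0.05,0.05,0.05]}}

```text
clock: 16.85
position: [0.5326, -0.0065, 0.0045]
ee_rot: [179.9, -0.3, 10.6]
force: [0.3, -0.6, -0.9]
width: 0.588
```

```bash
python3 rim.py; python3 -c "
import cv2;im=cv2.imread('pics/rim.png');cv2.imwrite('pics/w9.png',cv2.resize(im[0:300,120:520],None,fx=2,fy=2,interpolation=2))"
```

```text
16.85 [ 0.5326 -0.0065  0.0045] [179.9   -0.28  10.63] 0.588 [ 0.3 -0.6 -0.9]
{'at': [317.6, 253.7], 'score': 0.94} [ 0.5273 -0.0041  0.    ]
{'at': [113.4, 316.2], 'score': 0.83} [0.4392 0.1382 0.    ]
[228.9, 175.2, 412.1, 341.1] 0.87
```

View pics/w9.png

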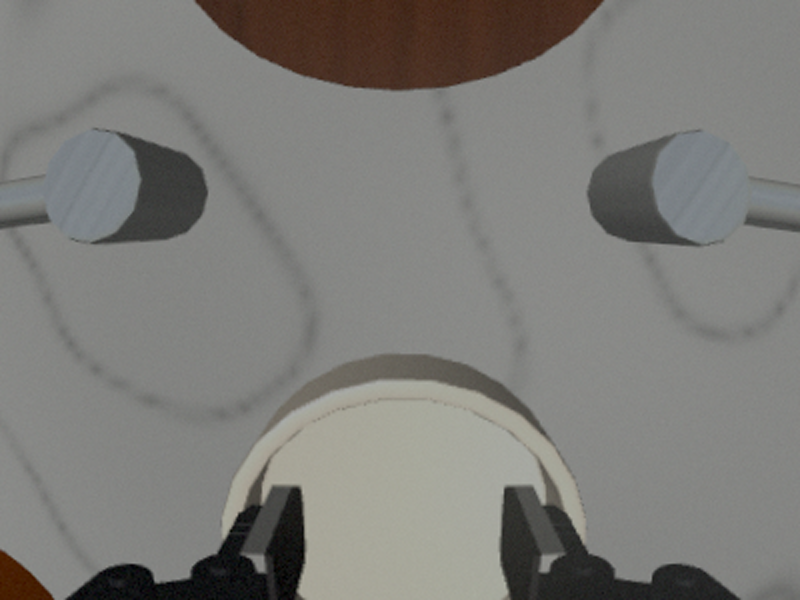

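```bash
cat > meas.py <<'E'
from h import *
# all in full-res wrist px ; camera pose = now
def W(u,v,z): return px2w("wrist",((u+.5)/2+120-.5,(v+.5)/2-.5),z)[:2]
L=W(92,186,.045); R=W(701,187,.045); print("posts",L,R,np.linalg.norm(L-R))
M=(L+R)/2; y=(L-R)/np.linalg.norm(L-R); x=np.array([y[1],-y[0]]); print("mid",M,"yaw",np.degrees(np.arctan2(x[1],x[0])))
im=cv2.imread("pics/rim.png"); g=cv2.GaussianBlur(im,(3,3),0)[:,:,1]; P=[]
c0=np.array([(404)/2+120,262.])
for a in np.radians(np.arange(195,346,6)):
    rr=np.arange(60,110,.25); u=(c0[0]+rr*np.cos(a)).astype(np.float32); v=(c0[1]+rr*np.sin(a)).astype(np.float32)
    k=np.nonzero(cv2.remap(g,u[None],v[None],1)[0]>158)[0]
    if len(k): P.append(px2w("wrist",(u[k[-1]],v[k[-1]]),.03)[:2])
P=np.array(P)
from scipy.optimize import least_squares
r=least_squares(lambda q:np.hypot(*(P-q).T)-.0438,[.53,-.005],loss="soft_l1",f_scale=.001); print("dish",r.x,np.abs(r.fun).max())
d=r.x-M; print("dish in gate: x %.4f y %.4f"%(d@x,d@y)); p=env.read_state()["position"][:2]-M; print("tcp in gate",p@x,p@y, "xdir",x)
E
python3 meas.py
```

```text
posts [0.60181726 0.06945317] [ 0.62322177 -0.04656133] 0.1179725261446561
mid [0.61251952 0.01144592] yaw 10.453434136917606
dish [ 0.52722641 -0.00598921] 0.00035929153040289985
dish in gate: x -0.0870 y -0.0017
tcp in gate -0.08190022043275655 -0.0030989690020913705 xdir [0.98340269 0.18143635]
```

Emit:
{"fn": "send_rows", "kwargs": {"travel": [[0.002,0.001,0],[0.005,0.002,0],[0.008,0.003,0],[0.012,0.004,0],[0.016,0.005,0],[0.02,0.0058,0],[0.024,0.0064,0],[0.027,0.007,0],[0.029,0.0073,0],[0.029,0.0073,0]], "angular": [[0,0,0],[0,0,0],[0,0,0],[0,0,0],[0,0,0],[0,0,0],[0,0,0],[0,0,0],[0,0,0],[0,0,0]], "jaw": [0.05,0.05,0.05,0.05,0.05,0.05,0.05,0.05,0.05,0.05]}}

```text
clock: 18.0
position: [0.5621, 0.0009, 0.0045]
ee_rot: [179.9, -0.3, 10.6]
force: [0.2, 0.6, -0.7]
width: 0.586
```

```bash
python3 rim.py; python3 -c "
import cv2;im=cv2.imread('pics/rim.png');cv2.imwrite('pics/w10.png',cv2.resize(im[0:300,120:520],None,fx=2,fy=2,interpolation=2))"
```

```text
18.0 [0.5621 0.0009 0.0045] [179.9   -0.31  10.63] 0.586 [ 0.2  0.6 -0.7]
{'at': [320.4, 252.5], 'score': 0.89} [0.5577 0.0018 0.    ]
[228.9, 175.0, 408.4, 340.7] 0.8
```

View pics/w10.png

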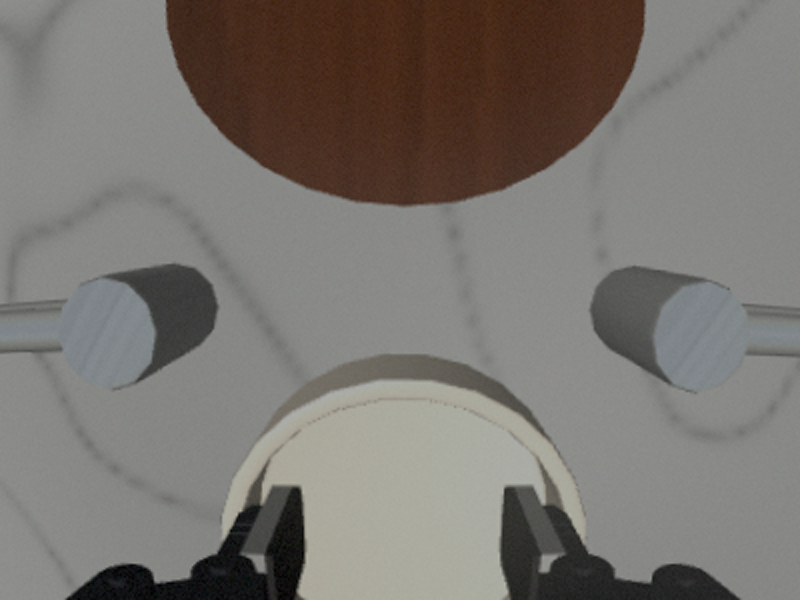

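```bash
sed -i 's/W(92,186,.045); R=W(701,187,.045)/W(108,333,.045); R=W(701,336,.045)/' meas.py; python3 meas.py
```

```text
posts [0.60263473 0.06951584] [ 0.62390515 -0.04656182] 0.11801040420033558
mid [0.61326994 0.01147701] yaw 10.383849093076481
dish [0.55665821 0.00141057] 0.00024009451442248003
dish in gate: x -0.0575 y 0.0003
tcp in gate -0.05242029998885514 -0.0011706172911100012 xdir [0.98362232 0.18024188]
```

The dish is centred on the opening to within 0.3 mm. Pushing straight through.

Emit:
{"fn": "send_rows", "kwargs": {"travel": [[0.004,0.0007,0],[0.011,0.002,0],[0.018,0.0033,0],[0.026,0.0048,0],[0.034,0.0063,0],[0.042,0.0078,0],[0.05,0.0092,0],[0.058,0.0107,0],[0.065,0.012,0],[0.069,0.0127,0]], "angular": [[0,0,0],[0,0,0],[0,0,0],[0,0,0],[0,0,0],[0,0,0],[0,0,0],[0,0,0],[0,0,0],[0,0,0]], "jaw": [0.05,0.05,0.05,0.05,0.05,0.05,0.05,0.05,0.05,0.05]}}

```text
clock: 19.15
position: [0.6318, 0.0137, 0.0046]
ee_rot: [179.9, -0.4, 10.6]
force: [-2.0, -0.2, 0.6]
width: 0.589
```

```bash
python3 rim.py; python3 meas.py|grep "^dish \["; python3 - <<'E'
from h import *
im=cv2.imread("pics/rim.png"); m=((im[:,:,2].astype(int)-im[:,:,0]>25)&(im[:,:,2]<130)).astype(np.uint8)*255
m[300:]=0
c=max(cv2.findContours(cv2.morphologyEx(m,cv2.MORPH_OPEN,np.ones((5,5))),0,1)[0],key=cv2.contourArea); P=np.array([px2w("wrist",q[0],0)[:2] for q in c if q[0][1]<170])
from scipy.optimize import least_squares
r=least_squares(lambda q:np.hypot(*(P-q[:2]).T)-.065,[.702,.026],loss="soft_l1",f_scale=.001); print("inlay",r.x,np.abs(r.fun).mean(),len(P))
E
```

```text
19.15 [0.6318 0.0137 0.0046] [179.89  -0.35  10.63] 0.589 [-2.  -0.2  0.6]
{'at': [319.3, 251.9], 'score': 0.68} [0.6279 0.0153 0.    ]
[229.3, 176.4, 410.1, 342.0] 0.77
dish [0.62648298 0.01410334] 0.011983153380115935
inlay [0.69992469 0.02732241] 0.0007055853163245405 451
```

Emit:
{"fn": "send_rows", "kwargs": {"travel": [[0.004,0.0007,0],[0.011,0.002,0],[0.019,0.0035,0],[0.027,0.0049,0],[0.036,0.0065,0],[0.045,0.0081,0],[0.054,0.0097,0],[0.063,0.0113,0],[0.07,0.0125,0],[0.0735,0.013,0]], "angular": [[0,0,0],[0,0,0],[0,0,0],[0,0,0],[0,0,0],[0,0,0],[0,0,0],[0,0,0],[0,0,0],[0,0,0]], "jaw": [0.05,0.05,0.05,0.05,0.05,0.05,0.05,0.05,0.05,0.05]}}

```text
clock: 20.3
position: [0.7061, 0.0268, 0.0047]
ee_rot: [179.9, -0.4, 10.6]
force: [-2.5, 0.7, 0.5]
width: 0.587
```

Emit:
{"fn": "send_rows", "kwargs": {"travel": [[0,0,0],[0,0,0],[0,0,0],[0,0,0.005],[0,0,0.015],[0,0,0.03],[0,0,0.05],[0,0,0.075],[0,0,0.1],[0,0,0.12]], "angular": [[0,0,0],[0,0,0],[0,0,0],[0,0,0],[0,0,0],[0,0,0],[0,0,0],[0,0,0],[0,0,0],[0,0,0]], "jaw": [0.046,0.043,0.042,0.042,0.042,0.042,0.042,0.042,0.042,0.042]}}

```text
clock: 21.3
position: [0.7068, 0.0269, 0.128]
ee_rot: [179.9, -0.6, 10.6]
force: [0.6, 0.4, -0.2]
width: 0.49
```

```bash
python3 rim.py; cp pics/rim.png pics/w11.png
```

```text
21.3 [0.7068 0.0269 0.128 ] [179.86  -0.57  10.63] 0.49 [ 0.6  0.4 -0.2]
{'at': [320.9, 198.5], 'score': 0.65} [0.7031 0.0269 0.    ]
[267.9, 150.7, 368.7, 255.8] 0.91
```

View pics/w11.png

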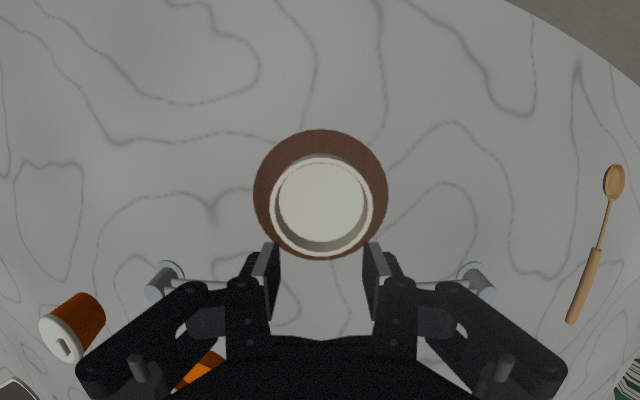

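The dish is on the inlay at about (321,207), with the rim parallax shifting it toward the gripper. I'll back the arm away and check from the top camera.

Emit:
{"fn": "send_rows", "kwargs": {"travel": [[-0.01,-0.01,0.02],[-0.03,-0.04,0.05],[-0.05,-0.075,0.07],[-0.075,-0.11,0.07],[-0.1,-0.15,0.07],[-0.125,-0.185,0.07],[-0.15,-0.22,0.07],[-0.17,-0.255,0.07],[-0.19,-0.285,0.07],[-0.2,-0.3,0.07]], "angular": [[0,0,0],[0,0,0],[0,0,0],[0,0,0],[0,0,0],[0,0,0],[0,0,0],[0,0,0],[0,0,0],[0,0,0]], "jaw": [0.042,0.042,0.042,0.042,0.042,0.042,0.042,0.042,0.042,0.042]}}

```text
clock: 22.45
position: [0.5052, -0.275, 0.1969]
ee_rot: [179.9, -0.6, 10.5]
force: [-0.5, 0.6, -0.4]
width: 0.494
```

```bash
python3 - <<'E'
from h import *
im=imaging.snapshot("top"); cv2.imwrite("pics/top12.png",im)
for n in ("dish","sippy_cup","measuring_cup","spoon"):
    for d in imaging.spot_in("top",n)[:3]: print(n,d)
for d in imaging.landmark_of("top","dish")[:3]: print(d,px2w("top",d["at"]).round(4))
# predicted: inlay circle, dish centred at inlay
m=np.zeros(im.shape[:2],np.uint8); m[110:175,275:345]=(im[110:175,275:345].max(2)<75)*255
c=cv2.convexHull(np.vstack(cv2.findContours(m,0,1)[0])); e=cv2.fitEllipse(c); print("inlay",px2w("top",e[0]),e)
m[:]=0; m[110:175,275:345]=(im[110:175,275:345,1]>150)*255
c=max(cv2.findContours(cv2.morphologyEx(m,cv2.MORPH_OPEN,np.ones((2,2))),0,1)[0],key=cv2.contourArea); e=cv2.minEnclosingCircle(c); print("dish",px2w("top",e[0],.03),e)
cv2.imwrite("pics/c12.png",np.hstack([cv2.resize(im[100:200,240:380],None,fx=5,fy=5,interpolation=2)]))
E
```

```text
dish {'bbox': [378.3, 250.8, 408.2, 286.0], 'score': 0.93}
dish {'bbox': [291.1, 129.7, 321.2, 160.8], 'score': 0.91}
dish {'bbox': [255.6, 216.9, 286.3, 244.9], 'score': 0.87}
sippy_cup {'bbox': [188.9, 199.9, 221.4, 227.1], 'score': 0.79}
measuring_cup {'bbox': [252.7, 119.1, 373.8, 186.3], 'score': 0.66}
measuring_cup {'bbox': [457.0, 221.3, 467.1, 227.4], 'score': 0.46}
spoon {'bbox': [421.9, 98.7, 443.2, 171.5], 'score': 0.76}
{'at': [307.5, 147.0], 'score': 0.84} [0.6871 0.0287 0.    ]
{'at': [390.1, 264.7], 'score': 0.79} [ 0.3359 -0.2083  0.    ]
{'at': [273.3, 231.3], 'score': 0.61} [0.436  0.1302 0.    ]
inlay [0.66640964 0.01354972 0.        ] ((312.60589599609375, 153.7071075439453), (46.85542297363281, 67.69304656982422), 160.5573272705078)
dish [0.68686448 0.01898358 0.03      ] ((310.5, 144.5), 13.946425437927246)
```

View pics/c12.png

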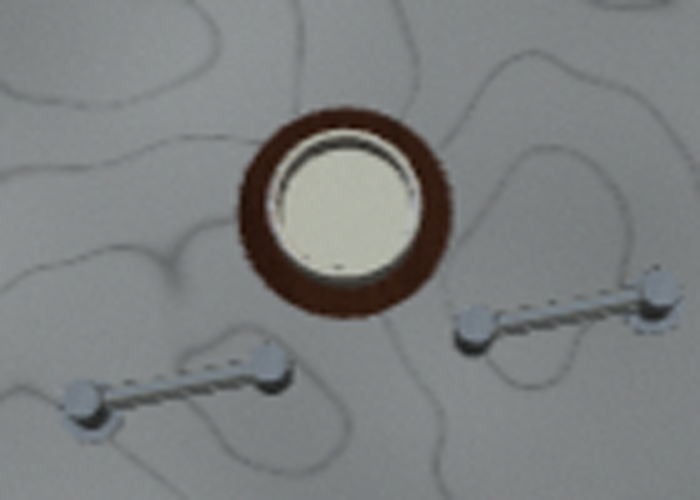

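The dish lies well inside the dark disc: rim centre (344,206) against inlay centre (346,212) in the crop, with wood visible all round. The arm is clear.

```bash
python3 -c "
from h import *
print(workorder.hand_in(), env.read_state()['clock'])"
```

```text
the job is handed in; nothing more can be done
the job is handed in; nothing more can be done
```

The white dish is on the dark-wood inlay behind the rail. I pushed it there flat, with the fingertips against the inside of its wall, and handed the job in at about 22.5 s on the robot's clock.

**Checks that agreed**
- **Before the opening:** the wrist camera put the dish within 0.3 mm of the opening's centre line.
- **Forces:** readings at the end of each move stayed below about 3 N. I saw no jam against the posts.
- **Final position:** the last top picture shows the dish inside the disc, with wood visible all round. The centres are only a few millimetres apart, and the arm is clear of everything.
- **Cup and spoon:** the spill-proof cup and the spoon were found close to where they started.

**What went wrong or disagreed**
- **First push missed:** the fingertips were about 16 mm higher than I had assumed, so they passed over the rim without moving the dish. I checked the height with the side camera, lowered the fingers and pushed again.
- **Automatic centre fits failed:** in the last picture, my fits for the dish and inlay centres were thrown off by overlapping colours. I judged the final position from the picture instead.
- **Measuring cup only partly checked:** the final detections misplaced it, with just a low-confidence match near its handle. My moves passed above it or well clear of it.
- **Picture budget exceeded:** I viewed 14 pictures against the budget of 10.

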